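# Stack the press weights on two handbag base panels

### The arm

A 7-joint arm with a two-finger parallel gripper is mounted at the origin on the work surface. World frame = base frame: x ahead of the robot, y to its left, z up, the work surface at z = 0. Lengths are in mm, angles in rad, forces in N, time in s.
With the tool pointing down it reaches from about 400 to 875 mm from the base axis. Payload 4.4 kg.
Tool frame: the origin (TCP) lies midway between the tips of the shut fingers; the grasp point (between the pads) lies ctrl.grip_depth behind it (ctrl.grip_depth is the distance from the TCP to the grasp point, in mm); z points along the fingers, y is the line along which they close (so a half turn about z gives the same grasp; the last joint's range is limited). The gripper opens to 85 mm and grips with 20 to 120 N. Pads are 22 mm wide; open, the fingers measure 114 mm over their backs; the gripper's body (76 mm by 85 mm) begins 54 mm behind the grasp point. The pads swing forward as they close: fully open they stand 13 mm farther back than shut.
Start: joints at [-1.387, 0.628, 0.038, 1.517, -0.027, 0.996, -0.02], TCP at [160.66, 629.846, 197.713] pointing down, gripper open.
Joint ranges: [-3.06, 3.06], [-0.37, 2.12], [-1.25, 1.32], [0.18, 2.47], [-1.1, 4.24], [0.23, 1.98], [-2.94, 2.94]. Speed limits (rad/s): [2.57, 2.57, 3.14, 3.14, 3.14, 3.14, 3.14].

### API

Orientations are given as [roll, pitch, yaw] about the fixed x, y, z axes, in that order (R = Rz(yaw) Ry(pitch) Rx(roll)).
In Python, from cell import ctrl gives the robot as it stands.
- The arm moves only by the tool carry_out, never from a script. Its argument "deltas" is one flat list of numbers, 7 for each row, row after row: the turn, a rotation vector about the tool's x, y, z in degrees, then the shift along the tool's x, y, z in m, then the closure, from -1 (fully open) to 1 (shut). In form: [wx, wy, wz, dx, dy, dz, claw, wx, wy, wz, dx, dy, dz, claw, ...]. A call has 1 to 12 rows; each row shifts and turns the commanded pose from where the row before left it, along the tool's axes as they then stand; what a row does not reach is not made up. A row lasts 1/8 s, in which the tool goes at most 62.5 mm and 10.7 degrees, less where a joint would pass 70% of its speed; a pose out of reach is approached as far as the arm can. A call with a gripper value outside its range is refused whole. The fingers move at their own pace and stop on an object; the grip force is fixed at half the most. Time passes only in rows, so rows that do not move let the fingers close. It gives the time, the measured TCP pose, the force, the opening and the grip force at its end, in the units of the state.
- ctrl.read_state(): the state, without advancing time (a new reading comes with each control period).
- ctrl.get_image(name): name is "scene" or "side" or "wrist"; returns the picture (384x512x3 uint8, red, green, blue); there is no depth.
- ctrl.calibration(name): a dict with "mtx" (3x3 intrinsics, pixels), "distortion" ([k1, k2, p1, p2, k3] as OpenCV has them; the pictures are not rectified), "R" (3x3) and "t" (3): a world point X has camera coordinates R X + t. Camera axes: x right, y down, z forward; pixel columns grow to the right and rows downward; lengths in mm; the calibration is good to about 2 mm. A picture is of the moment at which its call begins: read the wrist's pose just before it. calibration takes no time and is no camera call; for the wrist camera it gives the pose at the moment of the call.
- ctrl.finish_job(): hands the job in; it is judged then, once.
The state is a dict: "clock": time; "qpos": joint angles; "qd": joint speeds; "tau": joint torques, N m; "eef_pos": TCP position; "tool_rot": TCP orientation; "force": force on the tool from outside, world axes, zero at the start; "torque": the same for the moment, N m; "width": finger opening in mm; "gripper_force": force on a finger pad.
Only numpy, scipy, OpenCV 4.12 (cv2) and the standard library are available. Lean on these libraries where they do the work, as an engineer would, in place of code of your own. Each camera call takes 0.05 s, during which the arm holds its last target. There are 200 camera calls.

### The job

Set up both pressing jigs on the bag bench. In the blue jig lay the black base panel flat in the pocket between the corner stops, then the plywood block lengthwise along it, then the steel weight on top; in the green jig lay the dark red panel flat in its pocket and stand the brass weight directly on it. Centre each piece on the one below, set the weights down gently rather than dropping them, leave the glue bottle, rivet pot and tape roll alone, and let go of everything.

Things in the scene. Friction and masses are not known exactly. Their poses are not given: they have to be found in the camera images.
- blue_jig: blue flat plate fixed to the table, 130 (x) x 94 (y) x 6 mm, with low aluminium corner stops (top 15 mm over the table) round a pocket 102 (x) x 62 (y) mm for a panel; the middle 72 mm of the long sides and 28 mm of the short sides are open for fingers. Origin: centre of its underside, at table level; pocket floor 6 mm above; x along the long side, z up. Yaw within 0.5 rad.
- green_jig: green flat plate fixed to the table, 130 (x) x 94 (y) x 6 mm, with low aluminium corner stops (top 15 mm over the table) round a pocket 102 (x) x 62 (y) mm for a panel; the middle 72 mm of the long sides and 28 mm of the short sides are open for fingers. Origin: centre of its underside, at table level; pocket floor 6 mm above; x along the long side, z up. Yaw within 0.5 rad.
- black_panel: loose black rigid handbag base panel with a pale stitched border on top, 90 (its x) x 50 (its y) x 12 mm thick, about 60 g, lying flat on the table. Origin: centre of its underside; x along its length, z up. Easily gripped across its 50 mm width.
- red_panel: loose dark red rigid handbag base panel with a pale stitched border on top, 90 (its x) x 50 (its y) x 12 mm thick, about 60 g, lying flat on the table. Origin: centre of its underside; x along its length, z up. Easily gripped across its 50 mm width.
- ply_block: loose light-brown plywood pressing block with dark ply lines round its sides, 84 (its x) x 46 (its y) x 24 mm high, about 70 g, lying flat. Origin: centre of its underside; x along its length, z up. Gripped across its 46 mm width.
- steel_weight: loose rectangular bright steel press weight, body 70 (its x) x 44 (its y) x 28 mm high, with a round black knob on top in the middle: thin neck from 28 to 38 mm, knob 26 mm diameter from 38 to 56 mm above the underside. About 0.5 to 0.8 kg. Origin: centre of its underside; z up. Pick it up by the knob.
- brass_weight: loose round brass press weight, body 46 mm diameter x 28 mm high, with a round black knob on top in the middle: thin neck from 28 to 38 mm, knob 24 mm diameter from 38 to 56 mm above the underside. About 0.3 to 0.5 kg. Origin: centre of its underside; z up. Pick it up by the knob.
- glue_bottle: white glue bottle with a green pointed nozzle, 54 mm diameter, 147 mm high, standing; origin: centre of its underside. A bystander: leave it alone.
- rivet_pot: small open grey pot of brass rivets, 68 mm diameter, 35 mm high, standing; origin: centre of its underside. A bystander: leave it alone.
- tape_roll: roll of tan tape lying flat, 84 mm outside diameter, 56 mm hole, 24 mm high; origin: centre of its underside. A bystander: leave it alone.
Things that resemble listed ones, but are neither listed nor needed, are in the scene too. What is shaped like the black_panel but orange is not meant. Leave any purple look-alike of the brass_weight alone.

How it is judged:
By the outcome, as a careful person would: the job done as asked, in the order asked, and still so for the second after the job is handed in, with the robot touching nothing.
It also fails if it takes over 128 s, if anything falls off the work surface, if the arm or the gripper's body presses on something with over 40 N, if the wrist force passes 120 N, or if a joint passes its speed limit or range.

## Working session

There is one attempt and no reset: what is moved stays moved. The work goes in short steps, Python scripts to look and compute and a tool call to move; the robot and the scene stay as the last step left them, time stands still between calls to the robot, and variables do not carry over. Pictures are saved under pics/ and viewed, at most 14 in all, crops included, and the job is handed in when it is done.

Besides the shell and the picture viewer there is one more tool, called as name(argument=value, ...) on one line, values as JSON. carry_out: Moves the arm, as the interface text tells. Its arguments: {"type":"object","properties":{"deltas":{"type":"array"}},"required":["deltas"]}

```bash
ls; mkdir -p pics; python3 - <<'E'
from cell import ctrl
import cv2,numpy as np
s=ctrl.read_state();print({k:np.round(v,3).tolist() for k,v in s.items()},ctrl.grip_depth)
for n in["scene","side","wrist"]:
    c=ctrl.calibration(n);im=ctrl.get_image(n);cv2.imwrite(f"pics/{n}0.png",im[...,::-1])
    print(n,np.round(c["mtx"],1).tolist(),np.round(c["distortion"],3),np.round(c["R"],3).tolist(),np.round(c["t"],1), np.round(-c["R"].T@c["t"],0))
a=[cv2.imread(f"pics/{n}0.png") for n in["scene","side"]]
E
```

```text
pics
{'clock': 0.0, 'qpos': [-1.387, 0.629, 0.038, 1.518, -0.027, 0.996, -0.02], 'qd': [0.0, -0.001, -0.002, 0.001, -0.0, -0.0, 0.001], 'tau': [-0.0, -56.341, 1.227, -19.343, 0.011, 0.011, -0.0], 'eef_pos': [160.455, 629.162, 196.779], 'tool_rot': [-3.14, -0.0, 2.892], 'force': [0.552, -0.766, 0.831], 'torque': [0.031, -0.056, 0.051], 'gripper_force': 0.0, 'width': 85.476} 18.700000000000003
scene [[357.7, 0.0, 251.3], [0.0, 357.7, 190.0], [0.0, 0.0, 1.0]] [-0.084  0.     0.     0.     0.   ] [[-0.142, 0.99, -0.02], [0.662, 0.08, -0.745], [-0.736, -0.119, -0.667]] [ 105.4 -390.4 1556.2] [1418.  112.  749.]
side [[362.6, 0.0, 260.4], [0.0, 362.6, 191.6], [0.0, 0.0, 1.0]] [0.022 0.    0.    0.    0.   ] [[-0.973, -0.23, 0.009], [-0.174, 0.711, -0.682], [0.15, -0.665, -0.732]] [ 600.8  125.8 1124.4] [438. 796. 903.]
wrist [[288.8, 0.0, 258.1], [0.0, 288.8, 194.0], [0.0, 0.0, 1.0]] [0.022 0.    0.    0.    0.   ] [[0.248, 0.969, -0.003], [0.929, -0.237, 0.282], [0.273, -0.073, -0.959]] [-648.5  -35.8  379.5] [ 91. 647. 372.]
```

View pics/scene0.png

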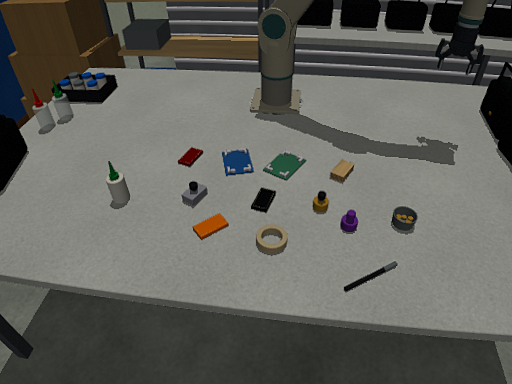

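View pics/side0.png

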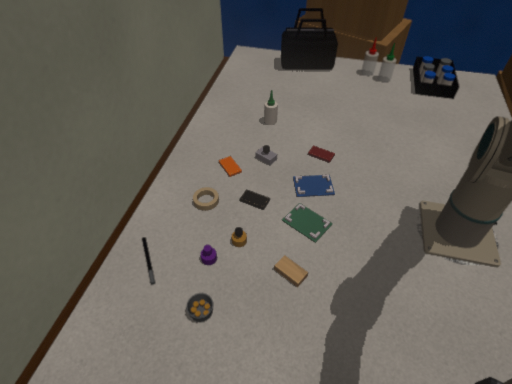

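Scene view (side view in brackets): black panel (263,199) [255,200]. Red panel (190,157) [321,154]. Ply (342,170) [291,270]. Steel (195,193) [266,155]. Brass (321,202) [239,237]. Blue jig (237,162) [314,185]. Green jig (285,166) [307,221]. 

What could be mistaken:
- Black panel: the orange panel (211,226), the pen (370,277).
- Red panel: the orange one.
- Brass weight: the purple weight (349,221), the rivets (404,217).
- Ply block: the tape roll (272,239).
- Glue bottle: (118,188), with others at (60,103).

```bash
cat > h.py <<'E'
import numpy as np,cv2
def ray(c,uv):
    p=cv2.undistortPoints(np.array([[uv]],float),c["mtx"],c["distortion"])[0,0]
    R=np.array(c["R"]);d=R.T@np.r_[p,1];return -R.T@np.array(c["t"]),d/np.linalg.norm(d)
def plane(c,uv,z):
    o,d=ray(c,uv);return o+d*(z-o[2])/d[2]
def tri(rs):
    A=sum(np.eye(3)-np.outer(d,d) for o,d in rs);b=sum((np.eye(3)-np.outer(d,d))@o for o,d in rs)
    X=np.linalg.solve(A,b);return X,max(np.linalg.norm(np.cross(X-o,d)) for o,d in rs)
E
python3 - <<'E'
from cell import ctrl
from h import *
P=dict(black=((263,199),(255,200)),red=((190,157),(321,154)),ply=((342,170),(291,270)),steel=((193,184),(266,149)),brass=((321,195),(238,231)),blue=((237,162),(314,185)),green=((285,166),(307,221)),purple=((349,213),(207,248)),orange=((211,226),(230,166)),tape=((272,239),(206,198)),glue=((113,170),(271,100)),pot=((404,217),(201,307)))
cs=ctrl.calibration("scene");cd=ctrl.calibration("side")
for k,(a,b) in P.items():
    X,e=tri([ray(cs,a),ray(cd,b)]);print(k,X.round(),round(e,1),"r",round(np.hypot(X[0],X[1])))
E
```

```text
black [631.  20.   3.] 0.3 r 632
red [ 446. -262.    3.] 1.8 r 517
ply [470. 261.  13.] 2.8 r 538
steel [ 642. -190.   49.] 0.7 r 669
brass [641. 189.  48.] 1.2 r 669
blue [451. -94.   1.] 3.6 r 461
green [453.  71.   1.] 5.2 r 458
purple [709. 266.  50.] 0.4 r 757
orange [ 759. -114.    4.] 2.6 r 767
tape [790.  61.  11.] 3.7 r 792
glue [ 674. -418.  107.] 1.8 r 793
pot [675. 425.  21.] 2.4 r 798
```

View pics/wrist0.png

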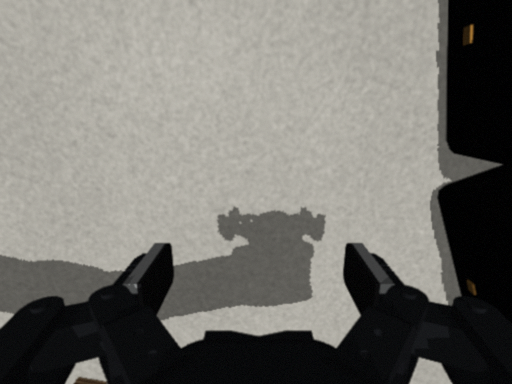

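```bash
cat >> h.py <<'E'
def plan(ctrl,wps,step=50,rot=10):
    """wps: (x,y,z,yaw,grip[,step]); prints rows in tool axes, tool pointing down"""
    s=ctrl.read_state();p=np.array(s["eef_pos"],float);yaw=s["tool_rot"][2]
    print("t",round(s["clock"],2),"at",p.round(1),np.round(s["tool_rot"],4),"w",round(s["width"],1))
    for x,y,z,ya,g,*st in wps:
        d=np.array([x,y,z])-p;dy=(ya-yaw+np.pi)%(2*np.pi)-np.pi
        n=max(1,int(np.ceil(np.linalg.norm(d)/(st[0] if st else step)-.01)),int(np.ceil(abs(np.degrees(dy))/rot-.01)))
        for i in range(n):
            c,s_=np.cos(yaw),np.sin(yaw);q=d/n
            print([0,0,round(-np.degrees(dy)/n,2)]+[round(v/1000,4) for v in(c*q[0]+s_*q[1],s_*q[0]-c*q[1],-q[2])]+[g]);yaw+=dy/n
        p=p+d
E
python3 - <<'E'
from cell import ctrl
from h import *
plan(ctrl,[(540,0,350,np.pi/2,-1,60)])
E
```

```text
t 0.15 at [160.5 629.3 197. ] [-3.1401  0.      2.8918] w 85.5
[0, 0, np.float64(5.82), np.float64(-0.0402), np.float64(-0.0397), np.float64(-0.0118), -1]
[0, 0, np.float64(5.82), np.float64(-0.0441), np.float64(-0.0354), np.float64(-0.0118), -1]
[0, 0, np.float64(5.82), np.float64(-0.0474), np.float64(-0.0308), np.float64(-0.0118), -1]
[0, 0, np.float64(5.82), np.float64(-0.0503), np.float64(-0.0258), np.float64(-0.0118), -1]
[0, 0, np.float64(5.82), np.float64(-0.0527), np.float64(-0.0205), np.float64(-0.0118), -1]
[0, 0, np.float64(5.82), np.float64(-0.0545), np.float64(-0.0151), np.float64(-0.0118), -1]
[0, 0, np.float64(5.82), np.float64(-0.0557), np.float64(-0.0095), np.float64(-0.0118), -1]
[0, 0, np.float64(5.82), np.float64(-0.0564), np.float64(-0.0038), np.float64(-0.0118), -1]
[0, 0, np.float64(5.82), np.float64(-0.0565), np.float64(0.002), np.float64(-0.0118), -1]
[0, 0, np.float64(5.82), np.float64(-0.056), np.float64(0.0077), np.float64(-0.0118), -1]
[0, 0, np.float64(5.82), np.float64(-0.0549), np.float64(0.0133), np.float64(-0.0118), -1]
[0, 0, np.float64(5.82), np.float64(-0.0533), np.float64(0.0188), np.float64(-0.0118), -1]
[0, 0, np.float64(5.82), np.float64(-0.0511), np.float64(0.0241), np.float64(-0.0118), -1]
```

carry_out(deltas=[0,0,6,-0.04,-0.04,-0.013,-1,0,0,6,-0.044,-0.035,-0.013,-1,0,0,6,-0.047,-0.031,-0.013,-1,0,0,6,-0.05,-0.026,-0.013,-1,0,0,6,-0.053,-0.02,-0.013,-1,0,0,6,-0.055,-0.015,-0.013,-1,0,0,6,-0.056,-0.009,-0.013,-1,0,0,6,-0.056,-0.004,-0.013,-1,0,0,6,-0.056,0.002,-0.013,-1,0,0,6,-0.056,0.008,-0.013,-1,0,0,6,-0.055,0.013,-0.013,-1,0,0,6,-0.053,0.019,-0.01,-1])

```text
clock: 1.65
eef_pos: [501.6, 42.7, 351.3]
tool_rot: [3.141, -0.001, 1.632]
force: [1.6, -0.1, 0.6]
width: 85.6
gripper_force: 0.0
```

```bash
sed -i 's/\[round(v\/1000,4)/[float(round(v\/1000,4))/; s/\[0,0,round(-np.degrees(dy)\/n,2)\]/[0,0,float(round(-np.degrees(dy)\/n,2))]/' h.py; python3 - <<'E'
from cell import ctrl
from h import *
plan(ctrl,[(540,0,350,np.pi/2,-1,60)])
E
```

```text
t 1.65 at [501.6  42.7 351.3] [ 3.1410e+00 -5.0000e-04  1.6321e+00] w 85.6
[0, 0, 3.51, -0.045, 0.0357, 0.0013, -1]
```

carry_out(deltas=[0,0,3.5,-0.025,0.035,0,-1,0,0,0,0,0,0,-1,0,0,0,0,0,0,-1])

```text
clock: 2.02
eef_pos: [536.6, 22.2, 350.1]
tool_rot: [-3.14, -0.0, 1.575]
force: [-1.2, -0.2, 0.4]
width: 85.3
gripper_force: 0.0
```

```bash
cat >> h.py <<'E'
import pickle
def snap(ctrl,name):
    c=ctrl.calibration("wrist");im=ctrl.get_image("wrist")[...,::-1].copy()
    cv2.imwrite(f"pics/{name}.png",im);pickle.dump((c,im),open(name+".pkl","wb"));return c,im
E
python3 - <<'E'
from cell import ctrl
from h import *
snap(ctrl,"w1");plan(ctrl,[])
E
```

```text
t 2.08 at [536.5  22.6 350.3] [-3.1401e+00 -8.0000e-04  1.5758e+00] w 84.9
```

View pics/w1.png

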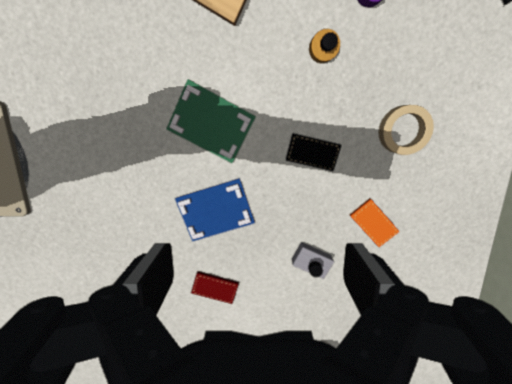

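carry_out(deltas=[0,0,0,-0.05,0,0,-1,0,0,0,-0.05,0,0,-1,0,0,0,-0.05,0,0,-1,0,0,0,0,0,0,-1,0,0,0,0,0,0,-1])

```text
clock: 2.7
eef_pos: [537.8, -126.6, 350.6]
tool_rot: [-3.141, -0.002, 1.576]
force: [-0.3, 0.5, 0.4]
width: 85.5
gripper_force: 0.0
```

```bash
python3 - <<'E'
from cell import ctrl
from h import *
snap(ctrl,"w2");plan(ctrl,[])
E
```

```text
t 2.75 at [ 538.  -126.1  350.6] [-3.1414e+00 -1.8000e-03  1.5772e+00] w 85.5
```

View pics/w2.png

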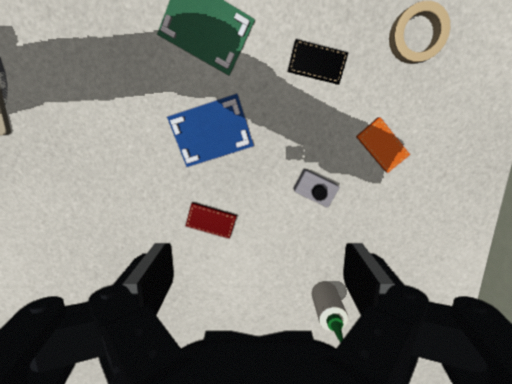

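w1 shows: green jig (212,120), blue jig (215,210), black panel (313,152), red panel (215,287), steel weight (314,262), brass (325,45), orange (374,222), tape (408,129). w2 shows: blue (210,130), black (318,61), red (212,220), steel (317,187), orange (383,145), glue (330,308). The black and red panels are unmistakable, and the brass weight is the golden one next to the purple.

```bash
cat >> h.py <<'E'
def blob(im,cond,near,r=60):
    hsv=cv2.cvtColor(im,cv2.COLOR_BGR2HSV).astype(int);m=cond(hsv[...,0],hsv[...,1],hsv[...,2]).astype(np.uint8)*255
    roi=np.zeros_like(m);cv2.circle(roi,tuple(int(v) for v in near),r,255,-1);m&=roi
    m=cv2.morphologyEx(m,cv2.MORPH_CLOSE,np.ones((3,3)));m=cv2.morphologyEx(m,cv2.MORPH_OPEN,np.ones((3,3)))
    return max(cv2.findContours(m,cv2.RETR_EXTERNAL,cv2.CHAIN_APPROX_NONE)[0],key=cv2.contourArea)[:,0].astype(float)
def rect(c,ct,z):
    g=np.array([plane(c,p,z)[:2] for p in ct],np.float32)
    (x,y),(w,h),a=cv2.minAreaRect(g)
    if w<h:w,h,a=h,w,a+90
    return np.round([x,y,w,h],1),round((np.radians(a)+np.pi/2)%np.pi-np.pi/2,3)
def cen(ct):
    M=cv2.moments(cv2.convexHull(ct.astype(np.float32)));return M["m10"]/M["m00"],M["m01"]/M["m00"]
COL=dict(black=lambda h,s,v:v<45,red=lambda h,s,v:((h<8)|(h>170))&(s>120)&(v<170),
 blue=lambda h,s,v:(abs(h-110)<12)&(s>120),green=lambda h,s,v:(abs(h-75)<20)&(s>80),
 ply=lambda h,s,v:(abs(h-16)<10)&(s>60)&(v>90),brass=lambda h,s,v:(abs(h-18)<8)&(s>150)&(v>80),knob=lambda h,s,v:v<45)
E
python3 - <<'E'
from h import *
V={n:pickle.load(open(n+".pkl","rb")) for n in("w1","w2")}
P=dict(black=((313,152),(318,61),12),red=((215,287),(212,220),12),blue=((215,210),(210,130),6),green=((212,120),(208,32),6),knob=((316,269),(319,192),56))
for k,(a,b,z) in P.items():
    R=[];r=14 if k=="knob" else 60
    for n,p in(("w1",a),("w2",b)):
        c,im=V[n];ct=blob(im,COL[k],p,r);print(k,n,*rect(c,ct,z),np.round(cen(ct),1));R.append(ray(c,cen(ct)))
    X,e=tri(R);print("  tri",X.round(1),round(e,1))
E
```

```text
black w1 [632.2  20.3  88.6  48.2] -0.224 [312.7 151.9]
black w2 [632.4  18.   86.5  47.8] -0.228 [316.4  61.5]
  tri [632.8  19.8   6. ] 0.5
red w1 [ 447.  -257.3   86.1   51.4] -0.298 [214.4 287.2]
red w2 [ 447.1 -258.8   86.7   49.5] -0.301 [210.5 219.9]
  tri [ 446.  -259.9    7.6] 0.0
blue w1 [453.2 -92.2 126.3  90.9] 0.309 [214.3 208.2]
blue w2 [453.5 -93.1 127.   91. ] 0.309 [210.6 128.7]
  tri [452.3 -88.8   3.5] 0.5
green w1 [452.1  70.7 126.3  91.1] -0.482 [210.8 119.6]
green w2 [452.5  70.  127.7  92.5] -0.485 [206.3  30.2]
  tri [446.6  73.8 -33.8] 0.3
knob w1 [ 640.2 -185.6   29.4   22. ] -1.519 [315.1 268.1]
knob w2 [ 640.8 -188.9   25.3   22.4] -0.776 [319.1 191.9]
  tri [ 642.8 -192.2   45.2] 0.1
```

```bash
python3 - <<'E'
from cell import ctrl
from h import *
plan(ctrl,[(632,19.5,150,-.226,-1)],rot=10)
E
```

```text
t 2.75 at [ 538.  -126.1  350.6] [-3.1414e+00 -1.8000e-03  1.5772e+00] w 85.5
[0, 0, 9.39, 0.0132, 0.0086, 0.0182, -1]
[0, 0, 9.39, 0.0144, 0.0064, 0.0182, -1]
[0, 0, 9.39, 0.0153, 0.0039, 0.0182, -1]
[0, 0, 9.39, 0.0157, 0.0014, 0.0182, -1]
[0, 0, 9.39, 0.0157, -0.0012, 0.0182, -1]
[0, 0, 9.39, 0.0153, -0.0037, 0.0182, -1]
[0, 0, 9.39, 0.0145, -0.0062, 0.0182, -1]
[0, 0, 9.39, 0.0133, -0.0085, 0.0182, -1]
[0, 0, 9.39, 0.0117, -0.0105, 0.0182, -1]
[0, 0, 9.39, 0.0098, -0.0123, 0.0182, -1]
[0, 0, 9.39, 0.0077, -0.0137, 0.0182, -1]
```

carry_out(deltas=[0,0,9.4,0.0132,0.0086,0.0182,-1,0,0,9.4,0.0144,0.0064,0.0182,-1,0,0,9.4,0.0153,0.0039,0.0182,-1,0,0,9.4,0.0157,0.0014,0.0182,-1,0,0,9.4,0.0157,-0.0012,0.0182,-1,0,0,9.4,0.0153,-0.0037,0.0182,-1,0,0,9.4,0.0145,-0.0062,0.0182,-1,0,0,9.4,0.0133,-0.0085,0.0182,-1,0,0,9.4,0.0117,-0.0105,0.0182,-1,0,0,9.4,0.0098,-0.0123,0.0182,-1,0,0,9.4,0.0077,-0.0137,0.0182,-1,0,0,0,0,0,0,-1])

```text
clock: 4.25
eef_pos: [631.5, 21.0, 148.3]
tool_rot: [-3.141, 0.004, -0.223]
force: [-0.4, -0.5, 0.1]
width: 85.2
gripper_force: 0.0
```

```bash
python3 - <<'E'
from cell import ctrl
from h import *
c,im=snap(ctrl,"w3");plan(ctrl,[])
uv=c["mtx"]@(np.array(c["R"])@np.array([632,19.5,12])+c["t"]);uv=uv[:2]/uv[2];print(uv)
m=blob(im,COL["black"],uv,75);print(*rect(c,m,12))
E
```

```text
t 4.3 at [631.8  19.  149.7] [ 3.1412e+00  2.0000e-03 -2.2390e-01] w 85.4
[259.07431767 175.05544654]
[635.5  19.5  86.4  46.7] -0.224
```

View pics/w3.png

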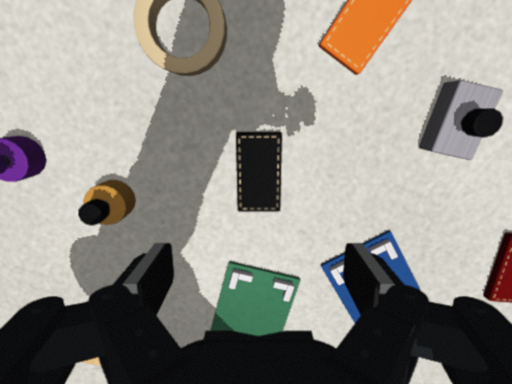

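w3 shows the black panel with its stitched border centred at (259,171) between the fingers. The choice is confirmed.

carry_out(deltas=[0,0,0,0.001,0,0.04,-1,0,0,0,0,0,0.04,-1,0,0,0,0,0,0.035,-1,0,0,0,0,0,0.02,-1,0,0,0,0,0,0.015,-1,0,0,0,0,0,0,1,0,0,0,0,0,0,1,0,0,0,0,0,0,1,0,0,0,0,0,0,1,0,0,0,0,0,0,1])

```text
clock: 5.55
eef_pos: [633.6, 16.6, 0.7]
tool_rot: [-3.141, -0.0, -0.23]
force: [0.0, -1.2, -0.2]
width: 0.2
gripper_force: 0.0
```

```bash
python3 - <<'E'
from cell import ctrl
from h import *
c,im=snap(ctrl,"w4");plan(ctrl,[])
s=ctrl.get_image("side")[100:320,150:400,::-1];cv2.imwrite("pics/s4.png",np.hstack([cv2.resize(im,(400,300)),cv2.resize(s,(400,300),interpolation=cv2.INTER_CUBIC)]))
E
```

```text
t 5.6 at [6.336e+02 1.660e+01 6.000e-01] [-3.1415e+00 -2.0000e-04 -2.3050e-01] w -0.1
```

View pics/s4.png

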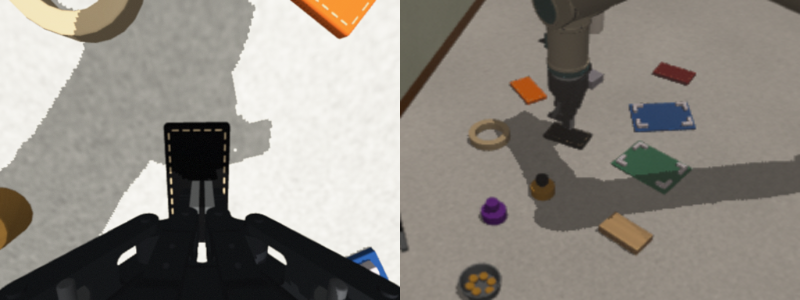

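w4 (left of the crop): the fingers have shut over the top of the panel at (197,180) with the panel undisturbed, although the TCP reads z = 0.6. I'll triangulate the panel's corners and the finger tips to find the true heights.

```bash
python3 - <<'E'
from cell import ctrl
from h import *
im=pickle.load(open("w4.pkl","rb"))[1];cv2.imwrite("pics/w4c.png",cv2.resize(im[130:330,170:340],None,fx=3.5,fy=3,interpolation=cv2.INTER_CUBIC))
C={}
for n,near,r in(("w3",(259,171),75),("w4",(253,190),60)):
    c,im=pickle.load(open(n+".pkl","rb"));h=cv2.convexHull(blob(im,COL["black"],near,r).astype(np.float32))[:,0]
    a=h[np.argmin(h@[1,1])];b=h[np.argmin(h@[-1,1])];C[n]=(c,a,b);print(n,a,b,[plane(c,p,12).round(1)[:2].tolist() for p in(a,b)])
for i in(1,2):print(tri([ray(C[n][0],C[n][i]) for n in C]))
c=C["w4"][0]
for z in(0,10,18.7):
    uv=c["mtx"]@(c["R"]@np.array([633.6,16.6,.6+z])+c["t"]);print("TCP+",z,"px",uv[:2]/uv[2])
print("cam",-c["R"].T@c["t"])
E
```

```text
w3 [237. 133.] [279. 132.] [[681.6, 32.2], [672.7, -11.3]]
w4 [210. 161.] [290. 157.] [[681.8, 33.4], [673.6, -11.7]]
(array([682.40259859,  31.79829435,  18.77057359]), np.float64(0.3986178897302402))
(array([672.02917187, -12.038077  ,   3.86447019]), np.float64(0.2855949814492257))
TCP+ 0 px [257.80223806 223.31555651]
TCP+ 10 px [257.80294933 229.45789751]
TCP+ 18.7 px [257.80363303 235.36213227]
cam [7.03717601e+02 6.17762287e-02 1.76263553e+02]
```

View pics/w4c.png

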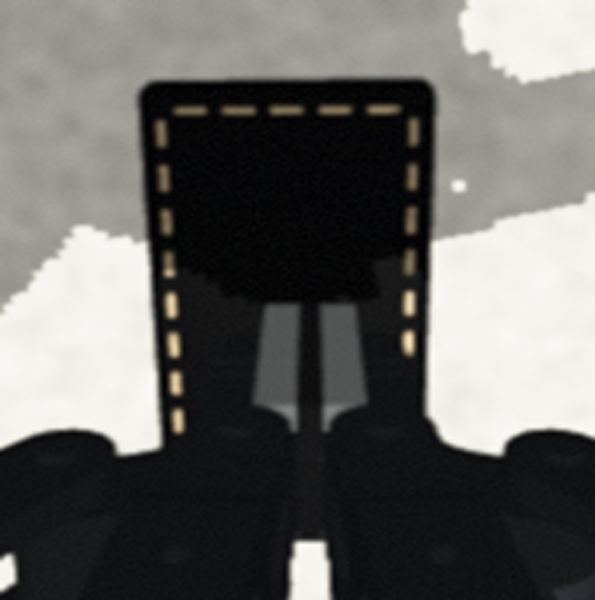

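carry_out(deltas=[0,0,0,0,0,0.002,1,0,0,0,0,0,0,1])

```text
clock: 5.9
eef_pos: [633.2, 16.5, -1.8]
tool_rot: [3.142, 0.001, -0.231]
force: [-1.1, -0.4, -0.5]
width: 0.0
gripper_force: 0.0
```

carry_out(deltas=[0,0,0,0,0,0.002,1,0,0,0,0,0,0.002,1,0,0,0,0,0,0,1])

```text
clock: 6.28
eef_pos: [633.3, 16.5, -5.8]
tool_rot: [3.142, 0.0, -0.231]
force: [0.7, 0.6, 0.0]
width: -0.1
gripper_force: 0.0
```

carry_out(deltas=[0,0,0,0,0,0.002,1,0,0,0,0,0,0.002,1,0,0,0,0,0,0,1])

```text
clock: 6.65
eef_pos: [633.3, 16.5, -9.8]
tool_rot: [3.142, 0.0, -0.231]
force: [0.1, -0.2, -0.2]
width: 0.1
gripper_force: 0.0
```

```bash
python3 - <<'E'
from cell import ctrl
from h import *
c,im=snap(ctrl,"w5");s=ctrl.read_state();print(np.round(s["qpos"],3),np.round(s["tau"],2),s["force"])
a=cv2.resize(im[130:330,170:340],None,fx=2,fy=2)
cs=ctrl.calibration("scene");cd=ctrl.calibration("side")
for n,cc in(("scene",cs),("side",cd)):
    uv=cc["mtx"]@(np.array(cc["R"])@np.array([633,16.5,12])+cc["t"]);u,v=(uv[:2]/uv[2]).astype(int)
    b=ctrl.get_image(n)[v-60:v+40,u-50:u+50,::-1];a=np.hstack([a,cv2.resize(b,(200,200),interpolation=cv2.INTER_CUBIC)[:200] if 0 else cv2.resize(b,(400,400),interpolation=cv2.INTER_CUBIC)]) if a.shape[0]==400 else a
a=cv2.resize(a,(800,int(800*a.shape[0]/a.shape[1])));cv2.imwrite("pics/p5.png",a)
E
```

```text
[-0.491  1.024  0.762  1.716 -0.947  0.814 -1.071] [-1.000e-02 -5.895e+01  1.416e+01 -9.770e+00  1.000e-02  0.000e+00
  0.000e+00] [-0.73481723 -1.06418289 -0.39463085]
```

View pics/p5.png

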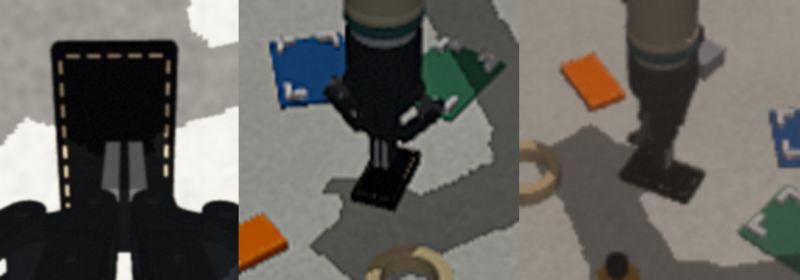

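carry_out(deltas=[0,0,0,0,0,0.002,1,0,0,0,0,0,0,1])

```text
clock: 7.05
eef_pos: [633.3, 16.5, -11.7]
tool_rot: [-3.142, 0.0, -0.231]
force: [-0.4, -0.3, 0.7]
width: 0.3
gripper_force: 0.0
```

```bash
python3 - <<'E'
from h import *
for n in("w4","w5"):
    c,im=pickle.load(open(n+".pkl","rb"));g=cv2.cvtColor(im,cv2.COLOR_BGR2GRAY).astype(float)
    for v in(175,190,205):
        d=np.diff(cv2.GaussianBlur(g,(3,3),0)[v]);l=170+np.argmin(d[170:255])+.5;r=260+np.argmax(d[260:340])+.5
        print(n,v,l,r,[(z,float(np.linalg.norm(plane(c,(l,v),z)-plane(c,(r,v),z)).round(1))) for z in(-12,0,12)])
E
```

```text
w4 175 209.5 293.5 [(-12, 56.0), (0, 52.4), (12, 48.8)]
w4 190 210.5 293.5 [(-12, 56.2), (0, 52.6), (12, 49.0)]
w4 205 211.5 292.5 [(-12, 55.7), (0, 52.1), (12, 48.6)]
w5 175 206.5 295.5 [(-12, 56.0), (0, 52.2), (12, 48.4)]
w5 190 207.5 295.5 [(-12, 56.2), (0, 52.4), (12, 48.6)]
w5 205 208.5 295.5 [(-12, 56.5), (0, 52.6), (12, 48.8)]
```

carry_out(deltas=[0,0,0,0,0,0.002,1,0,0,0,0,0,0.001,1,0,0,0,0,0,0,1])

```text
clock: 7.42
eef_pos: [633.4, 16.5, -14.6]
tool_rot: [3.142, 0.0, -0.231]
force: [0.1, -0.1, 0.8]
width: 0.3
gripper_force: 0.0
```

carry_out(deltas=[0,0,0,0,0,0.002,1,0,0,0,0,0,0.001,1,0,0,0,0,0,0,1])

```text
clock: 7.8
eef_pos: [633.4, 16.5, -17.7]
tool_rot: [3.141, 0.0, -0.231]
force: [-1.1, 0.5, 0.1]
width: -0.1
gripper_force: 0.0
```

carry_out(deltas=[0,0,0,0,0,0.002,1,0,0,0,0,0,0.002,1,0,0,0,0,0,0,1])

```text
clock: 8.18
eef_pos: [633.6, 16.4, -21.4]
tool_rot: [-3.142, -0.0, -0.231]
force: [-0.6, -0.8, 2.0]
width: -0.3
gripper_force: 0.7
```

```bash
python3 - <<'E'
from cell import ctrl
from h import *
print(np.round(ctrl.read_state()["tau"],2))
c,im=snap(ctrl,"w6")
a=cv2.resize(im[130:330,170:340],(340,400))
cs=ctrl.calibration("scene")
uv=cs["mtx"]@(np.array(cs["R"])@np.array([633,16.5,12])+cs["t"]);u,v=(uv[:2]/uv[2]).astype(int)
b=ctrl.get_image("scene")[v-30:v+20,u-28:u+28,::-1];b=cv2.resize(b,(448,400),interpolation=cv2.INTER_CUBIC)
a=(255*(np.hstack([a,b])/255.)**.5).astype(np.uint8);cv2.imwrite("pics/p6.png",a)
E
```

```text
[ 7.000e-02 -5.851e+01  1.386e+01 -9.360e+00 -3.000e-02 -1.000e-01
  1.000e-02]
```

View pics/p6.png

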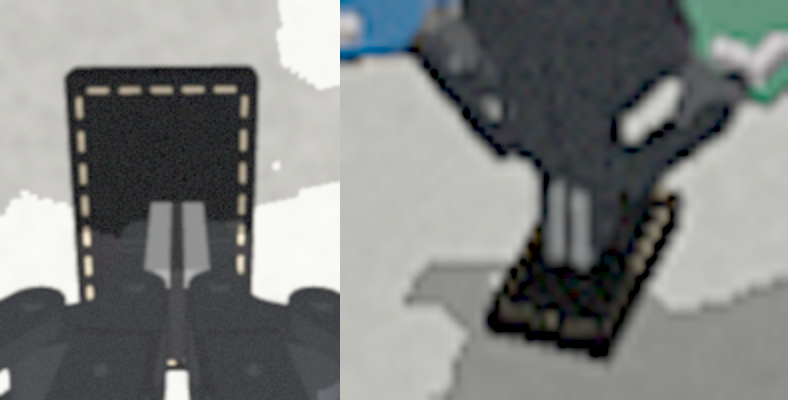

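p6: the tips now just touch the panel top, at left-crop (178,200), with force z 2 N at a TCP reading of -21.4. So the shut tips sit about 32 mm above the reported TCP, and I'll plan heights from this contact. The panel centre is about 3 mm to tool -y.

carry_out(deltas=[0,0,0,0,0,-0.03,-1,0,0,0,0,-0.003,0,-1,0,0,0,0,0,0,-1,0,0,0,0,0,0,-1,0,0,0,0,0,0.02,-1,0,0,0,0,0,0.015,-1,0,0,0,0,0,0.006,-1,0,0,0,0,0,0,-1,0,0,0,0,0,0,1,0,0,0,0,0,0,1,0,0,0,0,0,0,1,0,0,0,0,0,0,1])

```text
clock: 9.78
eef_pos: [635.0, 19.2, -31.5]
tool_rot: [-3.141, -0.002, -0.231]
force: [-0.7, -0.5, 6.4]
width: 48.1
gripper_force: 62.4
```

carry_out(deltas=[0,0,0,0,0,-0.02,1,0,0,0,0,0,-0.04,1,0,0,0,0,0,-0.02,1,0,0,0,0,0,0,1,0,0,0,0,0,0,1])

```text
clock: 10.4
eef_pos: [633.3, 20.0, 46.5]
tool_rot: [-3.141, 0.002, -0.23]
force: [-0.4, -0.3, -0.5]
width: 48.1
gripper_force: 62.0
```

```bash
cat >> h.py <<'E'
def toolxy(s,X):
    d=np.array(X)[:2]-s["eef_pos"][:2];t=s["tool_rot"][2];return np.array([np.cos(t)*d[0]+np.sin(t)*d[1],np.sin(t)*d[0]-np.cos(t)*d[1]])
E
python3 - <<'E'
from cell import ctrl
from h import *
s=ctrl.read_state();c,im=snap(ctrl,"w7")
m=blob(im,COL["black"],(256,170),50)
h=cv2.convexHull(m.astype(np.float32))[:,0];z=s["eef_pos"][2]+42
g=cv2.cvtColor(im,cv2.COLOR_BGR2GRAY).astype(float)
for u in(230,256,280):
    v=np.argmin(np.diff(cv2.GaussianBlur(g,(3,3),0)[110:200,u]))+110.5;print(u,v,toolxy(s,plane(c,(u,v),z)).round(1))
for v in(185,205):
    d=np.diff(cv2.GaussianBlur(g,(3,3),0)[v]);l=170+np.argmin(d[170:255])+.5;r=260+np.argmax(d[260:340])+.5
    print(v,l,r,toolxy(s,plane(c,(l,v),z)).round(1),toolxy(s,plane(c,(r,v),z)).round(1))
plan(ctrl,[(453.3,-92.6,48,.309,1)])
E
```

```text
230 166.5 [ 46. -13.]
256 166.5 [46.  -0.8]
280 166.5 [46.  10.4]
185 206.5 309.5 [ 37.1 -24.5] [37.  24.7]
205 207.5 308.5 [ 27.  -24.5] [26.9 24.7]
t 10.45 at [633.1  19.9  46.1] [ 3.1416e+00  2.4000e-03 -2.3050e-01] w 47.9
[0, 0, -6.18, -0.0299, 0.0301, -0.0004, 1]
[0, 0, -6.18, -0.0329, 0.0267, -0.0004, 1]
[0, 0, -6.18, -0.0356, 0.023, -0.0004, 1]
[0, 0, -6.18, -0.0379, 0.0191, -0.0004, 1]
[0, 0, -6.18, -0.0397, 0.0149, -0.0004, 1]
```

carry_out(deltas=[0,0,-6.2,-0.03,0.03,0,1,0,0,-6.2,-0.033,0.0265,0,1,0,0,-6.2,-0.0355,0.023,0,1,0,0,-6.2,-0.038,0.019,0,1,0,0,-6.2,-0.0395,0.015,0,1,0,0,0,0,0,0,1,0,0,0,0,0,0,1,0,0,0,0,0,0,1])

```text
clock: 11.45
eef_pos: [455.5, -92.2, 47.1]
tool_rot: [3.141, -0.0, 0.312]
force: [-0.5, 0.4, -0.4]
width: 48.0
gripper_force: 62.0
```

```bash
cat >> h.py <<'E'
def stops(c,im,col,near,z=15):
    """pale stop pixels inside the hull of the coloured plate -> rect at stop-top height"""
    h=cv2.convexHull(blob(im,COL[col],near,140).astype(np.int32));k=np.zeros(im.shape[:2],np.uint8);cv2.fillConvexPoly(k,h,255)
    return k,h
E
python3 - <<'E'
from cell import ctrl
from h import *
s=ctrl.read_state();c,im=snap(ctrl,"w8")
plan(ctrl,[(453.3,-92.6,48,.309,1)])
cv2.imwrite("pics/p8.png",im)
E
```

```text
t 11.5 at [455.4 -92.2  47.1] [3.1414e+00 1.0000e-04 3.1220e-01] w 47.8
[0, 0, 0.18, -0.0022, -0.0002, -0.0009, 1]
```

View pics/p8.png

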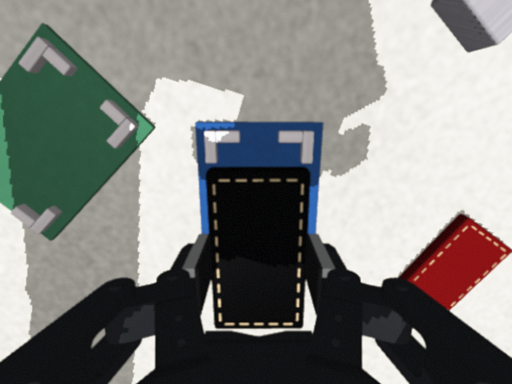

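p8 shows the black panel held at (258,250) above the blue jig. The jig's front plate corners are at (196,123) and (323,122), and its inner stops are near (240,135) and (280,135).

```bash
python3 - <<'E'
from cell import ctrl
from h import *
s=ctrl.read_state();c,im=pickle.load(open("w8.pkl","rb"))
for z in(0,6):
    h=cv2.convexHull(blob(im,lambda h,s,v:(abs(h-110)<14)&(s>90),(258,150),75).astype(np.float32))[:,0]
    a=h[np.argmin(h@[1,1])];b=h[np.argmin(h@[-1,1])];print(z,a,b,toolxy(s,plane(c,a,z)).round(1),toolxy(s,plane(c,b,z)).round(1))
E
```

```text
0 [196. 123.] [322. 123.] [ 61.5 -46.3] [61.4 47.9]
6 [196. 123.] [322. 123.] [ 61.8 -45.1] [61.7 46.6]
```

carry_out(deltas=[0,0,0,-0.0035,0.0005,0.03,1,0,0,0,0,0,0.025,1,0,0,0,0,0,0.01,1,0,0,0,0,0,0.003,1,0,0,0,0,0,0.002,1,0,0,0,0,0,0,1])

```text
clock: 12.25
eef_pos: [451.8, -94.4, -22.1]
tool_rot: [3.141, -0.001, 0.311]
force: [0.3, -1.1, -0.2]
width: 48.3
gripper_force: 62.0
```

carry_out(deltas=[0,0,0,0,0,0.002,1,0,0,0,0,0,0.001,1,0,0,0,0,0,0,1])

```text
clock: 12.62
eef_pos: [451.4, -94.3, -25.5]
tool_rot: [-3.141, -0.0, 0.31]
force: [0.4, 0.5, 0.2]
width: 48.1
gripper_force: 62.0
```

carry_out(deltas=[0,0,0,0,0,0.001,1,0,0,0,0,0,0.001,1,0,0,0,0,0,0,1])

```text
clock: 13.0
eef_pos: [451.5, -94.3, -25.7]
tool_rot: [-3.141, -0.002, 0.31]
force: [-4.0, 1.3, 25.1]
width: 47.9
gripper_force: 64.7
```

carry_out(deltas=[0,0,0,0,0,-0.001,-1,0,0,0,0,0,0,-1,0,0,0,0,0,0,-1,0,0,0,0,0,-0.04,-1,0,0,0,0,0,-0.05,-1,0,0,0,0,0,-0.05,-1,0,0,0,0,0,0,-1,0,0,0,0,0,0,-1])

```text
clock: 14.0
eef_pos: [451.1, -93.7, 113.1]
tool_rot: [-3.141, 0.0, 0.311]
force: [0.3, 0.2, -0.1]
width: 85.3
gripper_force: 0.0
```

```bash
cat >> h.py <<'E'
def proj(c,X):
    return cv2.projectPoints(np.array([X],float),cv2.Rodrigues(np.array(c["R"]))[0],np.array(c["t"],float),c["mtx"],np.array(c["distortion"]))[0][0,0]
E
python3 - <<'E'
from cell import ctrl
from h import *
s=ctrl.read_state();c,im=snap(ctrl,"w9");print(np.round(s["qpos"],2))
p=proj(c,(452,-93,12));print(p)
m=blob(im,COL["black"],p,55);print("panel",*rect(c,m,16))
h=cv2.convexHull(blob(im,lambda h,s,v:(abs(h-110)<14)&(s>90),p,110).astype(np.float32))[:,0]
print("jig",*rect(c,h,4))
plan(ctrl,[(470,258,170,-.5,-1)],step=60)
E
```

```text
[-0.36  0.62  0.75  2.13 -0.7   0.66 -0.37]
[257.71609648 183.08744329]
panel [451.5 -94.4  88.5  48.8] 0.31
jig [453.3 -93.1 128.6  93.1] 0.309
t 14.05 at [450.6 -93.8 112.6] [-3.1403e+00  1.6000e-03  3.1090e-01] w 85.3
[0, 0, 7.74, 0.021, -0.0548, -0.0096, -1]
[0, 0, 7.74, 0.0134, -0.0572, -0.0096, -1]
[0, 0, 7.74, 0.0056, -0.0584, -0.0096, -1]
[0, 0, 7.74, -0.0023, -0.0587, -0.0096, -1]
[0, 0, 7.74, -0.0102, -0.0578, -0.0096, -1]
[0, 0, 7.74, -0.0179, -0.0559, -0.0096, -1]
```

carry_out(deltas=[0,0,7.7,0.021,-0.055,-0.01,-1,0,0,7.7,0.0135,-0.057,-0.01,-1,0,0,7.7,0.0055,-0.0585,-0.01,-1,0,0,7.7,-0.0025,-0.0585,-0.01,-1,0,0,7.7,-0.01,-0.058,-0.01,-1,0,0,7.7,-0.018,-0.056,-0.01,-1,0,0,0,0,0,0,-1,0,0,0,0,0,0,-1])

```text
clock: 15.05
eef_pos: [469.4, 256.4, 172.1]
tool_rot: [3.139, 0.001, -0.496]
force: [-0.4, -0.5, -0.2]
width: 84.9
gripper_force: 0.0
```

```bash
python3 - <<'E'
from cell import ctrl
from h import *
s=ctrl.read_state();c,im=snap(ctrl,"w10");print(np.round(s["qpos"],2))
p=proj(c,(470,258,24));print(p)
m=blob(im,COL["ply"],p,90);print("ply",*rect(c,m,24),*rect(c,m,20))
plan(ctrl,[])
E
```

```text
[-1.21  0.78  1.14  1.88 -0.82  1.05 -1.78]
[255.90947924 174.19010794]
ply [471.7 260.4  83.4  45. ] -0.482 [471.  260.9  84.4  45.6] -0.482
t 15.1 at [469.7 255.8 172.5] [ 3.1393e+00  6.0000e-04 -4.9770e-01] w 85.1
```

View pics/w10.png

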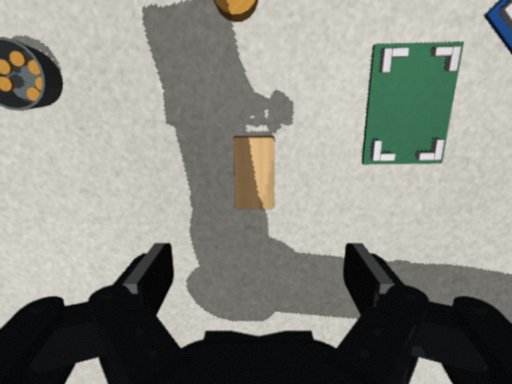

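w10 shows the ply block at (254,172), with the green jig at (412,103).

carry_out(deltas=[0,0,-0.9,-0.001,-0.005,0.05,-1,0,0,0,0,0,0.05,-1,0,0,0,0,0,0.05,-1,0,0,0,0,0,0.03,-1,0,0,0,0,0,0.019,-1,0,0,0,0,0,0,-1,0,0,0,0,0,0,1,0,0,0,0,0,0,1,0,0,0,0,0,0,1,0,0,0,0,0,0,1])

```text
clock: 16.35
eef_pos: [472.3, 262.4, -24.4]
tool_rot: [-3.141, -0.001, -0.48]
force: [-1.1, -0.8, 5.1]
width: 44.6
gripper_force: 61.8
```

carry_out(deltas=[0,0,0,0,0,-0.04,1,0,0,0,0,0,-0.05,1,0,0,0,0,0,0,1,0,0,0,0,0,0,1])

```text
clock: 16.85
eef_pos: [471.0, 263.0, 64.3]
tool_rot: [-3.141, 0.001, -0.479]
force: [-0.2, 0.2, -1.4]
width: 44.3
gripper_force: 61.8
```

```bash
python3 - <<'E'
from cell import ctrl
from h import *
s=ctrl.read_state();c,im=snap(ctrl,"w11");z=s["eef_pos"][2]+46
m=blob(im,COL["ply"],(256,190),70);h=m[m[:,1]<230]
g=np.array([toolxy(s,plane(c,p,z)) for p in h]);print("front x",np.percentile(g[:,0],98).round(1),"at rows y",[(x0,g[abs(g[:,0]-x0)<2][:,1].min().round(1),g[abs(g[:,0]-x0)<2][:,1].max().round(1)) for x0 in(35,25,15)])
f=g[(g[:,0]>36)&(abs(g[:,1])<15)];print("front fit",np.polyfit(f[:,1],f[:,0],1).round(3))
plan(ctrl,[(451.5,-94.4,66,.31,1,57)])
E
```

```text
front x 41.9 at rows y [(35, np.float64(-22.8), np.float64(22.9)), (25, np.float64(-22.8), np.float64(22.9)), (15, np.float64(-22.7), np.float64(22.9))]
front fit [-1.0000e-03  4.1852e+01]
t 16.9 at [470.6 262.7  63.8] [ 3.1407e+00  1.4000e-03 -4.7950e-01] w 44.6
[0, 0, -6.46, 0.0211, 0.0465, -0.0003, 1]
[0, 0, -6.46, 0.0157, 0.0486, -0.0003, 1]
[0, 0, -6.46, 0.0102, 0.0501, -0.0003, 1]
[0, 0, -6.46, 0.0045, 0.0509, -0.0003, 1]
[0, 0, -6.46, -0.0013, 0.0511, -0.0003, 1]
[0, 0, -6.46, -0.007, 0.0506, -0.0003, 1]
[0, 0, -6.46, -0.0127, 0.0495, -0.0003, 1]
```

carry_out(deltas=[0,0,-6.5,0.021,0.0465,0,1,0,0,-6.5,0.0155,0.0485,0,1,0,0,-6.5,0.01,0.05,0,1,0,0,-6.5,0.0045,0.051,0,1,0,0,-6.5,-0.0015,0.051,0,1,0,0,-6.5,-0.007,0.0505,0,1,0,0,-6.5,-0.0125,0.0495,0,1,0,0,0,0,0,0,1,0,0,0,0,0,0,1,0,0,0,0,0,0,1])

```text
clock: 18.15
eef_pos: [452.2, -92.5, 63.9]
tool_rot: [-3.14, 0.001, 0.316]
force: [0.9, -0.1, 0.3]
width: 44.5
gripper_force: 61.7
```

```bash
python3 - <<'E'
from cell import ctrl
from h import *
s=ctrl.read_state();c,im=snap(ctrl,"w12");print(np.round(s["qpos"],2))
plan(ctrl,[(452,-94.2,-4,.31,1,200)])
g=cv2.cvtColor(im,cv2.COLOR_BGR2GRAY).astype(float)
h=cv2.convexHull(blob(im,lambda h,s,v:(abs(h-110)<14)&(s>90),(258,150),85).astype(np.float32))[:,0]
a=h[np.argmin(h@[1,1])];b=h[np.argmin(h@[-1,1])];print("jig",a,b,toolxy(s,plane(c,a,4)).round(1),toolxy(s,plane(c,b,4)).round(1))
E
```

```text
[-0.21  0.66  0.52  2.16 -0.7   0.5  -0.4 ]
t 18.2 at [452.4 -92.5  64. ] [-3.1405e+00  9.0000e-04  3.1650e-01] w 44.5
[0, 0, 0.37, -0.0009, 0.0015, 0.068, 1]
jig [201. 118.] [319. 118.] [ 64.5 -44.9] [64.4 47.9]
```

carry_out(deltas=[0,0,0.4,-0.0005,0.0015,0.03,1,0,0,0,0,0,0.025,1,0,0,0,0,0,0.01,1,0,0,0,0,0,0.003,1,0,0,0,0,0,0,1,0,0,0,0,0,0,1])

```text
clock: 18.95
eef_pos: [453.1, -95.9, -2.9]
tool_rot: [3.141, -0.001, 0.307]
force: [-0.4, 0.7, 0.0]
width: 44.4
gripper_force: 61.7
```

carry_out(deltas=[0,0,0,-0.0003,-0.002,0.002,1,0,0,0,0,0,0.001,1,0,0,0,0,0,0.0005,1,0,0,0,0,0,0,1])

```text
clock: 19.45
eef_pos: [451.7, -93.7, -6.4]
tool_rot: [-3.141, -0.001, 0.307]
force: [-1.2, 0.8, 7.1]
width: 44.5
gripper_force: 62.7
```

carry_out(deltas=[0,0,0,0,0,0,-1,0,0,0,0,0,0,-1,0,0,0,0,0,0,-1,0,0,0,0,0,-0.03,-1,0,0,0,0,0,-0.05,-1,0,0,0,0,0,-0.05,-1,0,0,0,0,0,-0.03,-1,0,0,0,0,0,0,-1,0,0,0,0,0,0,-1])

```text
clock: 20.58
eef_pos: [451.1, -93.5, 152.3]
tool_rot: [-3.141, 0.001, 0.307]
force: [-0.6, -0.3, 0.2]
width: 85.3
gripper_force: 0.0
```

```bash
python3 - <<'E'
from cell import ctrl
from h import *
s=ctrl.read_state();c,im=snap(ctrl,"w13")
p=proj(c,(452,-94,39));m=blob(im,COL["ply"],p,80);print("ply",*rect(c,m,39))
h=cv2.convexHull(blob(im,lambda h,s,v:(abs(h-110)<14)&(s>90),p,110).astype(np.float32))[:,0];print("jig",*rect(c,h,4))
bk=lambda h,s,v:v<45
k=cv2.convexHull(blob(im,lambda h,s,v:(v<45)|((abs(h-16)<10)&(s>60)),p,65).astype(np.float32))[:,0];print("panel",*rect(c,k,15))
plan(ctrl,[(625,-185,180,-.4,-1,57)])
E
```

```text
ply [451.3 -94.   83.7  46. ] 0.303
jig [453.  -93.3 127.8  93. ] 0.307
panel [448.1 -95.   95.9  49.8] 0.303
t 20.62 at [450.8 -93.6 152. ] [-3.1405e+00  1.8000e-03  3.0720e-01] w 85.8
[0, 0, 8.1, 0.0277, 0.028, -0.0056, -1]
[0, 0, 8.1, 0.0313, 0.0238, -0.0056, -1]
[0, 0, 8.1, 0.0344, 0.0191, -0.0056, -1]
[0, 0, 8.1, 0.0367, 0.0141, -0.0056, -1]
[0, 0, 8.1, 0.0383, 0.0088, -0.0056, -1]
```

carry_out(deltas=[0,0,8.1,0.0275,0.028,-0.006,-1,0,0,8.1,0.031,0.024,-0.006,-1,0,0,8.1,0.0345,0.019,-0.006,-1,0,0,8.1,0.0365,0.014,-0.006,-1,0,0,8.1,0.0385,0.009,-0.006,-1,0,0,0,0,0,0,-1,0,0,0,0,0,0,-1])

```text
clock: 21.5
eef_pos: [623.8, -185.6, 181.2]
tool_rot: [3.141, 0.004, -0.4]
force: [0.1, 0.6, 0.0]
width: 85.5
gripper_force: 0.0
```

```bash
python3 - <<'E'
from cell import ctrl
from h import *
s=ctrl.read_state();c,im=snap(ctrl,"w14");plan(ctrl,[])
p=proj(c,(641,-189,47));print(p)
k=blob(im,COL["knob"],p,40);print("knob",*rect(c,k,54),cen(k),*rect(c,k,56))
cv2.imwrite("pics/p14.png",im[60:300,100:420])
E
```

```text
t 21.55 at [ 623.8 -185.3  181.6] [-3.1412e+00  3.1000e-03 -4.0000e-01] w 85.2
[254.42787237 160.8721771 ]
knob [ 644.4 -192.9   24.3   22.2] -0.401 (256.3208333333333, 157.6483333333333) [ 644.7 -193.    24.2   22. ] -0.401
```

View pics/p14.png

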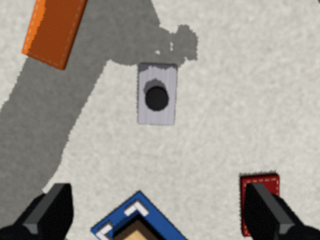

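p14 shows the steel weight with crop corners (138,64) and (176,125), its knob at (157,98), aligned with the tool. Red and orange are well clear of it.

```bash
python3 - <<'E'
from h import *
c,im=pickle.load(open("w14.pkl","rb"))
print(im[190,247],im[150,270],im[180,215],im[150,215])
i=im.astype(int);m=((i[...,0]-i[...,2]>4)).astype(np.uint8)*255
m[:118]=0;m[195:]=0;m[:,:225]=0;m[:,290:]=0
m=cv2.morphologyEx(m,cv2.MORPH_OPEN,np.ones((3,3)))
t=max(cv2.findContours(m,0,1)[0],key=cv2.contourArea)[:,0].astype(float)
print(cv2.boundingRect(t.astype(np.float32)));print([rect(c,t,z) for z in(24,28)], plane(c,(257,154.5),26))
print(plane(c,(256.3,156.5),47))
E
```

```text
[189 198 201] [175 169 173] [186 194 197] [182 191 193]Traceback (most recent call last):
  File "<stdin>", line 7, in <module>
ValueError: max() iterable argument is empty
```

```bash
python3 - <<'E'
from h import *
c,im=pickle.load(open("w14.pkl","rb"))
i=cv2.GaussianBlur(im,(3,3),0).astype(int);m=((i[...,0]-i[...,1]>1)|(i.max(2)<60)).astype(np.uint8)*255
m[:115]=0;m[195:]=0;m[:,:225]=0;m[:,290:]=0
m=cv2.morphologyEx(m,cv2.MORPH_OPEN,np.ones((3,3)))
t=max(cv2.findContours(m,0,1)[0],key=cv2.contourArea)[:,0].astype(float)
print(cv2.boundingRect(t.astype(np.float32)));print([rect(c,t,z) for z in(20,28)], plane(c,(257,154.5),26).round(1))
print(plane(c,(256.3,156.5),47).round(1))
E
```

```text
(238, 124, 39, 61)
[(array([ 642.3, -191.8,   70. ,   43.5]), np.float64(-0.442)), (array([ 643.5, -192.3,   68.4,   42.5]), np.float64(-0.442))] [ 643.2 -192.9   26. ]
[ 644.6 -192.7   47. ]
```

carry_out(deltas=[0,0,1.7,0.021,-0.001,0.05,-1,0,0,0,0,0,0.05,-1,0,0,0,0,0,0.045,-1,0,0,0,0,0,0.02,-1,0,0,0,0,0,0,-1,0,0,0,0,0,0,-1])

```text
clock: 22.3
eef_pos: [646.3, -193.9, 20.1]
tool_rot: [3.142, -0.003, -0.429]
force: [-0.2, -0.3, 0.5]
width: 85.0
gripper_force: 0.0
```

```bash
python3 - <<'E'
from cell import ctrl
from h import *
s=ctrl.read_state();c,im=snap(ctrl,"w15");plan(ctrl,[(643.5,-192.4,-2,-.43,-1,200)])
p=proj(c,(643.5,-192.5,50));k=blob(im,COL["knob"],p,45);print(p,cv2.boundingRect(k.astype(np.float32)),*rect(c,k,54))
E
```

```text
t 22.35 at [ 646.4 -193.9   20.3] [-3.1415 -0.0034 -0.4295] w 85.5
[0, 0, 0.03, -0.0032, -0.0001, 0.0223, -1]
[257.67199485 248.88890414] (235, 222, 45, 51) [ 646.2 -193.4   29.7   23.9] -0.431
```

carry_out(deltas=[0,0,0,-0.0025,0,0.015,-1,0,0,0,0,0,0.007,-1,0,0,0,0,0,0,-1,0,0,0,0,0,0,1,0,0,0,0,0,0,1,0,0,0,0,0,0,1,0,0,0,0,0,0,1,0,0,0,0,0,0,1])

```text
clock: 23.35
eef_pos: [643.1, -191.9, -3.6]
tool_rot: [-3.141, -0.0, -0.429]
force: [0.2, 0.8, 3.7]
width: 24.5
gripper_force: 58.7
```

carry_out(deltas=[0,0,0,0,0,-0.015,1,0,0,0,0,0,-0.03,1,0,0,0,0,0,-0.03,1,0,0,0,0,0,-0.02,1,0,0,0,0,0,0,1,0,0,0,0,0,0,1])

```text
clock: 24.1
eef_pos: [642.0, -191.2, 89.7]
tool_rot: [-3.141, 0.002, -0.43]
force: [0.3, 0.6, -5.1]
width: 23.8
gripper_force: 59.4
```

```bash
cat > st.py <<'E'
from cell import ctrl
from h import *
def steel(n):
    s=ctrl.read_state();c,im=snap(ctrl,n)
    i=cv2.GaussianBlur(im,(3,3),0).astype(int);m=((i[...,0]-i[...,1]>1)&(i.max(2)>70)&(i[...,0]-i[...,2]<15)).astype(np.uint8)*255
    m[:110]=0;m[260:]=0;m[:,:190]=0;m[:,325:]=0
    m=cv2.morphologyEx(m,cv2.MORPH_OPEN,np.ones((3,3)))
    t=max(cv2.findContours(m,0,1)[0],key=cv2.contourArea)[:,0].astype(float)
    z=s["eef_pos"][2]+3.6+28-3
    g=np.array([toolxy(s,plane(c,p,z)) for p in t],np.float32);print("bbox",cv2.boundingRect(t.astype(np.float32)),"tool frame x",g[:,0].min(),g[:,0].max(),"y",g[:,1].min(),g[:,1].max())
    f=g[g[:,0]>g[:,0].max()-3];print("front slope",np.polyfit(f[:,1],f[:,0],1).round(3), "y",f[:,1].min(),f[:,1].max())
E
python3 - <<'E'
from st import *
steel("w16")
plan(ctrl,[(451.5,-94,95,.305,1,45)],rot=8)
E
```

```text
bbox (219, 181, 81, 60) tool frame x 1.9019657 35.75113 y -20.869255 21.82328
front slope [-1.1000e-02  3.5382e+01] y -20.338247 21.714659
t 24.15 at [ 641.9 -191.2   89.5] [-3.1414e+00  2.8000e-03 -4.2960e-01] w 24.1
[0, 0, -7.01, -0.0356, -0.0015, -0.0009, 1]
[0, 0, -7.01, -0.0351, -0.0059, -0.0009, 1]
[0, 0, -7.01, -0.0342, -0.0101, -0.0009, 1]
[0, 0, -7.01, -0.0327, -0.0142, -0.0009, 1]
[0, 0, -7.01, -0.0307, -0.0181, -0.0009, 1]
[0, 0, -7.01, -0.0283, -0.0217, -0.0009, 1]
```

carry_out(deltas=[0,0,-7,-0.0355,-0.0015,0,1,0,0,-7,-0.035,-0.006,0,1,0,0,-7,-0.034,-0.01,0,1,0,0,-7,-0.0325,-0.014,0,1,0,0,-7,-0.0305,-0.018,0,1,0,0,-7,-0.0285,-0.0215,0,1,0,0,0,0,0,0,1,0,0,0,0,0,0,1,0,0,0,0,0,0,1])

```text
clock: 25.28
eef_pos: [454.0, -96.0, 90.9]
tool_rot: [3.14, -0.0, 0.303]
force: [0.4, -0.1, -4.9]
width: 23.9
gripper_force: 59.7
```

```bash
python3 - <<'E'
from st import *
steel("w17")
plan(ctrl,[(451.4,-94,44,.304,1,200)])
c,im=pickle.load(open("w17.pkl","rb"));s=ctrl.read_state()
m=blob(im,COL["ply"],(256,150),80);g=np.array([toolxy(s,plane(c,p,39)) for p in m]);print("ply front",g[:,0].max(),"y",g[g[:,0]>30][:,1].min(),g[g[:,0]>30][:,1].max())
E
```

```text
bbox (218, 174, 81, 68) tool frame x 1.0501255 39.249397 y -22.149582 21.367805
front slope [-7.0000e-03  3.8772e+01] y -18.87839 19.251305
t 25.32 at [453.8 -95.9  90.8] [ 3.1407e+00 -1.0000e-04  3.0300e-01] w 23.7
[0, 0, -0.06, -0.0017, -0.0025, 0.0468, 1]
ply front 40.733576764054234 y -25.274870731857135 20.067407358681415
```

carry_out(deltas=[0,0,0,-0.0015,-0.0025,0.02,1,0,0,0,0,0,0.015,1,0,0,0,0,0,0.008,1,0,0,0,0,0,0.003,1,0,0,0,0,0,0,1,0,0,0,0,0,0,1])

```text
clock: 26.08
eef_pos: [451.3, -93.5, 45.4]
tool_rot: [3.141, -0.001, 0.303]
force: [-0.6, -0.3, -5.1]
width: 24.3
gripper_force: 59.7
```

carry_out(deltas=[0,0,0,0,0,0.003,1,0,0,0,0,0,0.002,1,0,0,0,0,0,0.001,1,0,0,0,0,0,0,1])

```text
clock: 26.58
eef_pos: [450.8, -93.3, 38.9]
tool_rot: [-3.141, 0.0, 0.303]
force: [0.8, -0.1, -4.2]
width: 24.3
gripper_force: 59.7
```

Force has dropped slightly to -4.2 N, so contact is near.

carry_out(deltas=[0,0,0,0.0004,0,0.0005,1,0,0,0,0,0,0.0005,1,0,0,0,0,0,0,1])

```text
clock: 26.95
eef_pos: [451.4, -93.2, 38.3]
tool_rot: [-3.141, -0.001, 0.303]
force: [-0.7, 1.3, 2.5]
width: 23.8
gripper_force: 60.5
```

carry_out(deltas=[0,0,0,0,0,0,-0.2,0,0,0,0,0,0,-1,0,0,0,0,0,0,-1,0,0,0,0,0,0,-1,0,0,0,0,0,-0.02,-1,0,0,0,0,0,-0.05,-1,0,0,0,0,0,-0.05,-1,0,0,0,0,0,0,-1,0,0,0,0,0,0,-1])

```text
clock: 28.08
eef_pos: [450.9, -92.6, 157.7]
tool_rot: [-3.141, 0.0, 0.304]
force: [0.4, 1.1, 0.1]
width: 85.3
gripper_force: 0.0
```

```bash
python3 - <<'E'
from st import *
s=ctrl.read_state();c,im=snap(ctrl,"w18")
p=proj(c,(451,-94,39));m=blob(im,COL["ply"],p,100);print("ply",*rect(c,m,39))
p=proj(c,(451,-94,90));k=blob(im,COL["knob"],p,35);print("knob",*rect(c,k,94))
i=cv2.GaussianBlur(im,(3,3),0).astype(int);q=((i[...,0]-i[...,1]>1)&(i.max(2)>70)&(i[...,0]-i[...,2]<15)).astype(np.uint8)*255
roi=np.zeros_like(q);cv2.circle(roi,tuple(int(v) for v in p),65,255,-1);q=cv2.morphologyEx(q&roi,cv2.MORPH_OPEN,np.ones((3,3)))
t=max(cv2.findContours(q,0,1)[0],key=cv2.contourArea)[:,0].astype(float);print("steel",*rect(c,t,66))
plan(ctrl,[(447,-258.5,155,-.3,-1,60)])
E
```

```text
ply [487.3 -82.2  44.5   7. ] -1.268
knob [453.2 -92.7  26.1  22.5] 0.303
steel [451.4 -91.3  70.2  47.5] 0.303
t 28.12 at [450.5 -92.6 157.2] [-3.1404e+00  1.4000e-03  3.0380e-01] w 85.3
[0, 0, 8.65, -0.0132, 0.0393, 0.0006, -1]
[0, 0, 8.65, -0.0072, 0.0408, 0.0006, -1]
[0, 0, 8.65, -0.001, 0.0415, 0.0006, -1]
[0, 0, 8.65, 0.0053, 0.0411, 0.0006, -1]
```

carry_out(deltas=[0,0,8.6,-0.013,0.0395,0,-1,0,0,8.6,-0.007,0.041,0,-1,0,0,8.6,-0.001,0.0415,0,-1,0,0,8.6,0.0055,0.041,0,-1,0,0,0,0,0,0,-1,0,0,0,0,0,0,-1,0,0,0,0,0,0,-1])

```text
clock: 29.0
eef_pos: [448.5, -257.6, 157.3]
tool_rot: [-3.14, 0.002, -0.295]
force: [0.6, 0.4, 0.3]
width: 85.2
gripper_force: 0.0
```

```bash
python3 - <<'E'
from st import *
s=ctrl.read_state();c,im=snap(ctrl,"w19");print(np.round(s["qpos"],2))
p=proj(c,(447,-259,12));m=blob(im,COL["red"],p,80);r=rect(c,m,9);print(*r,cen(m))
plan(ctrl,[(r[0][0]-.5,r[0][1],-32.5,r[1],-1,300)])
E
```

```text
[-0.1   0.66  0.9   1.94 -0.68  0.88 -0.7 ]
[ 447.2 -261.1   87.7   48.3] -0.297 (261.22353065987693, 172.04954381497984)
t 29.05 at [ 448.7 -257.8  157.5] [-3.1405e+00  1.0000e-03 -2.9490e-01] w 85.7
[0, 0, 0.12, -0.0009, 0.0037, 0.19, -1]
```

carry_out(deltas=[0,0,0,-0.001,0.003,0.05,-1,0,0,0,0,0,0.05,-1,0,0,0,0,0,0.05,-1,0,0,0,0,0,0.03,-1,0,0,0,0,0,0.01,-1,0,0,0,0,0,0,-1,0,0,0,0,0,0,1,0,0,0,0,0,0,1,0,0,0,0,0,0,1,0,0,0,0,0,0,1])

```text
clock: 30.3
eef_pos: [447.6, -262.1, -30.5]
tool_rot: [-3.141, -0.002, -0.297]
force: [-1.7, 1.9, 9.1]
width: 47.8
gripper_force: 61.2
```

carry_out(deltas=[0,0,0,0,0,-0.03,1,0,0,0,0,0,-0.05,1,0,0,0,0,0,-0.05,1,0,0,0,0,0,-0.05,1,0,0,0,0,0,0,1,0,0,0,0,0,0,1])

```text
clock: 31.05
eef_pos: [446.7, -261.0, 147.9]
tool_rot: [-3.141, 0.0, -0.296]
force: [0.2, 0.3, 0.1]
width: 47.7
gripper_force: 62.7
```

```bash
python3 - <<'E'
from st import *
s=ctrl.read_state();c,im=snap(ctrl,"w20");z=s["eef_pos"][2]+42
m=blob(im,COL["red"],(256,190),70);g=np.array([toolxy(s,plane(c,p,z)) for p in m])
f=g[(g[:,0]>g[:,0].max()-3)&(abs(g[:,1])<18)];print("front",np.polyfit(f[:,1],f[:,0],1).round(3));k=g[abs(g[:,0]-32)<5];print(k[:,1].min(),k[:,1].max())
plan(ctrl,[(452.3,70.5,150,-.483,1,60)])
E
```

```text
front [-1.0000e-03  4.5235e+01]
-23.784177870865605 24.035943642181763
t 31.1 at [ 446.3 -260.9  147.3] [-3.1405e+00  1.4000e-03 -2.9660e-01] w 47.7
[0, 0, 1.78, -0.0152, -0.0531, -0.0004, 1]
[0, 0, 1.78, -0.0168, -0.0526, -0.0004, 1]
[0, 0, 1.78, -0.0185, -0.0521, -0.0004, 1]
[0, 0, 1.78, -0.0201, -0.0515, -0.0004, 1]
[0, 0, 1.78, -0.0216, -0.0508, -0.0004, 1]
[0, 0, 1.78, -0.0232, -0.0501, -0.0004, 1]
```

carry_out(deltas=[0,0,1.8,-0.015,-0.053,0,1,0,0,1.8,-0.017,-0.0525,0,1,0,0,1.8,-0.0185,-0.052,0,1,0,0,1.8,-0.02,-0.0515,0,1,0,0,1.8,-0.0215,-0.051,0,1,0,0,1.8,-0.023,-0.05,0,1,0,0,0,0,0,0.04,1,0,0,0,0,0,0.04,1,0,0,0,0,0,0.02,1,0,0,0,0,0,0,1,0,0,0,0,0,0,1])

```text
clock: 32.48
eef_pos: [453.5, 68.7, 48.1]
tool_rot: [3.141, -0.0, -0.486]
force: [0.5, -1.0, -0.4]
width: 48.1
gripper_force: 62.7
```

```bash
python3 - <<'E'
from st import *
s=ctrl.read_state();c,im=snap(ctrl,"w21");print(np.round(s["qpos"],2))
h=cv2.convexHull(blob(im,COL["green"],(258,150),85).astype(np.float32))[:,0]
a=h[np.argmin(h@[1,1])];b=h[np.argmin(h@[-1,1])];print("jig",a,b,toolxy(s,plane(c,a,4)).round(1),toolxy(s,plane(c,b,4)).round(1))
plan(ctrl,[(452.3,70.5,-22,-.483,1,300)])
E
```

```text
[-0.72  0.78  0.8   2.18 -1.03  0.63 -1.21]
jig [194. 123.] [318. 122.] [ 61.6 -46.9] [62.3 44.5]
t 32.52 at [453.8  68.9  48.5] [-3.1415e+00 -6.0000e-04 -4.8590e-01] w 47.5
[0, 0, -0.16, -0.0021, -0.0007, 0.0705, 1]
```

carry_out(deltas=[0,0,0,-0.0025,-0.001,0.03,1,0,0,0,0,0,0.025,1,0,0,0,0,0,0.01,1,0,0,0,0,0,0.004,1,0,0,0,0,0,0,1,0,0,0,0,0,0,1])

```text
clock: 33.28
eef_pos: [452.2, 71.2, -20.5]
tool_rot: [-3.141, -0.001, -0.485]
force: [-0.1, -0.6, -1.5]
width: 47.9
gripper_force: 62.7
```

carry_out(deltas=[0,0,0,0,0,0.002,1,0,0,0,0,0,0.001,1,0,0,0,0,0,0.0005,1,0,0,0,0,0,0,1])

```text
clock: 33.78
eef_pos: [451.7, 71.3, -24.5]
tool_rot: [-3.141, 0.0, -0.485]
force: [-0.2, 1.1, 1.1]
width: 47.8
gripper_force: 62.8
```

Contact. I'll release, lift, check and move on towards the brass weight.

carry_out(deltas=[0,0,0,0,0,0,-1,0,0,0,0,0,0,-1,0,0,0,0,0,0,-1,0,0,0,0,0,-0.04,-1,0,0,0,0,0,-0.05,-1,0,0,0,0,0,-0.05,-1,0,0,0,0,0,0,-1,0,0,0,0,0,0,-1])

```text
clock: 34.78
eef_pos: [451.3, 71.8, 115.2]
tool_rot: [-3.141, 0.001, -0.485]
force: [-0.6, -0.6, -0.2]
width: 85.7
gripper_force: 0.0
```

```bash
python3 - <<'E'
from st import *
s=ctrl.read_state();c,im=snap(ctrl,"w22")
p=proj(c,(452,71,15));m=blob(im,COL["red"],p,70);print("red",*rect(c,m,15))
h=cv2.convexHull(blob(im,COL["green"],p,110).astype(np.float32))[:,0];print("jig",*rect(c,h,4))
p=proj(c,(641,189,40));print("brass px",p)
plan(ctrl,[(635,188,175,-.2,-1,60)])
E
```

```text
red [450.6  71.5  89.5  49. ] -0.486
jig [451.8  70.5 127.6  92.4] -0.485
brass px [ 9.48931696 51.33278273]
t 34.83 at [450.9  71.6 114.8] [ 3.141e+00  1.600e-03 -4.851e-01] w 85.4
[0, 0, -4.08, 0.0272, -0.0472, -0.0151, -1]
[0, 0, -4.08, 0.0304, -0.0452, -0.0151, -1]
[0, 0, -4.08, 0.0336, -0.0429, -0.0151, -1]
[0, 0, -4.08, 0.0366, -0.0404, -0.0151, -1]
```

carry_out(deltas=[0,0,-4,0.027,-0.047,-0.015,-1,0,0,-4,0.0305,-0.045,-0.015,-1,0,0,-4,0.0335,-0.043,-0.015,-1,0,0,-4,0.0365,-0.0405,-0.015,-1,0,0,0,0,0,0,-1,0,0,0,0,0,0,-1,0,0,0,0,0,0,-1])

```text
clock: 35.7
eef_pos: [634.3, 185.9, 174.4]
tool_rot: [3.141, 0.003, -0.209]
force: [-0.4, 0.3, 0.5]
width: 85.1
gripper_force: 0.0
```

```bash
cat >> st.py <<'E'
def brass(n,X=(641,189),kz=52):
    s=ctrl.read_state();c,im=snap(ctrl,n)
    p=proj(c,(*X,47));k=blob(im,COL["knob"],p,40);print("knob",*rect(c,k,kz),cv2.boundingRect(k.astype(np.float32)))
    b=blob(im,COL["brass"],proj(c,(*X,20)),70);r=rect(c,b,25);print("body@25",*r,"@12",*rect(c,b,12))
E
python3 - <<'E'
from st import *
brass("w23");plan(ctrl,[(641,189,20,-.2,-1,300)])
E
```

```text
knob [640.3 189.2  23.7  22.2] -0.21 (243, 163, 22, 23)
body@25 [642.9 188.2  42.6  38.1] 1.227 @12 [640.4 188.9  44.3  39.6] 1.227
t 35.75 at [634.5 186.1 174.7] [ 3.1408e+00  2.1000e-03 -2.0820e-01] w 85.4
[0, 0, -0.47, 0.0057, -0.0042, 0.1547, -1]
```

carry_out(deltas=[0,0,0,0.005,-0.004,0.05,-1,0,0,0,0,0,0.05,-1,0,0,0,0,0,0.04,-1,0,0,0,0,0,0.015,-1,0,0,0,0,0,0,-1,0,0,0,0,0,0,-1])

```text
clock: 36.5
eef_pos: [643.0, 190.0, 22.5]
tool_rot: [-3.141, -0.003, -0.206]
force: [0.4, 0.5, 0.4]
width: 85.3
gripper_force: 0.0
```

```bash
python3 - <<'E'
from st import *
brass("w24",kz=54);plan(ctrl,[(640,189.2,-2.5,-.2,-1,300)])
E
```

```text
knob [642.9 189.1  28.3  21.5] -0.207 (240, 221, 40, 48)
body@25 [643.2 188.9  43.6  38.1] 1.364 @12 [637.9 189.9  46.9  40.9] 1.364
t 36.55 at [643.  190.1  22.6] [-3.1403e+00 -2.9000e-03 -2.0620e-01] w 85.2
[0, 0, -0.36, -0.0028, 0.0015, 0.0251, -1]
```

carry_out(deltas=[0,0,0,-0.0025,0.001,0.018,-1,0,0,0,0,0,0.007,-1,0,0,0,0,0,0,-1,0,0,0,0,0,0,1,0,0,0,0,0,0,1,0,0,0,0,0,0,1,0,0,0,0,0,0,1,0,0,0,0,0,0,1])

```text
clock: 37.55
eef_pos: [639.3, 189.9, -4.1]
tool_rot: [-3.141, -0.001, -0.206]
force: [-0.4, 1.1, 2.9]
width: 22.2
gripper_force: 58.6
```

carry_out(deltas=[0,0,0,0,0,-0.015,1,0,0,0,0,0,-0.03,1,0,0,0,0,0,-0.03,1,0,0,0,0,0,-0.015,1,0,0,0,0,0,0,1,0,0,0,0,0,0,1])

```text
clock: 38.3
eef_pos: [637.8, 189.8, 84.2]
tool_rot: [3.141, 0.002, -0.206]
force: [0.2, 0.5, -3.0]
width: 22.0
gripper_force: 59.0
```

```bash
python3 - <<'E'
from st import *
s=ctrl.read_state();c,im=snap(ctrl,"w25");z=s["eef_pos"][2]+3.6+25
b=blob(im,COL["brass"],(257,215),60);g=np.array([toolxy(s,plane(c,p,z)) for p in b]);print("x",g[:,0].min(),g[:,0].max(),"y",g[:,1].min(),g[:,1].max())
plan(ctrl,[(452,71.1,85,-.485,1,50)])
E
```

```text
x 1.2604800304190862 24.669149830621144 y -21.608537095988023 21.737170991392336
t 38.35 at [637.7 189.6  84. ] [ 3.1407e+00  2.5000e-03 -2.0620e-01] w 22.1
[0, 0, 3.19, -0.0315, 0.0308, -0.0002, 1]
[0, 0, 3.19, -0.0297, 0.0325, -0.0002, 1]
[0, 0, 3.19, -0.0279, 0.0341, -0.0002, 1]
[0, 0, 3.19, -0.0259, 0.0356, -0.0002, 1]
[0, 0, 3.19, -0.0239, 0.037, -0.0002, 1]
```

carry_out(deltas=[0,0,3.2,-0.0318,0.0308,0,1,0,0,3.2,-0.03,0.0325,0,1,0,0,3.2,-0.0282,0.034,0,1,0,0,3.2,-0.0262,0.0355,0,1,0,0,3.2,-0.0242,0.037,0,1,0,0,0,0,0,0.03,1,0,0,0,0,0,0.025,1,0,0,0,0,0,0,1,0,0,0,0,0,0,1])

```text
clock: 39.48
eef_pos: [452.2, 71.5, 30.8]
tool_rot: [3.141, -0.0, -0.486]
force: [0.2, 0.1, -2.8]
width: 21.9
gripper_force: 59.3
```

```bash
python3 - <<'E'
from st import *
s=ctrl.read_state();c,im=snap(ctrl,"w26");z=s["eef_pos"][2]+3.6+25
b=blob(im,COL["brass"],(257,215),60);g=np.array([toolxy(s,plane(c,p,z)) for p in b]);print("brass x",g[:,0].min(),g[:,0].max(),"y",g[:,1].min(),g[:,1].max())
m=blob(im,COL["red"],(258,170),75);g=np.array([toolxy(s,plane(c,p,15)) for p in m]);k=g[g[:,0]>30];print("red front",g[:,0].max(),"y",k[:,1].min(),k[:,1].max())
plan(ctrl,[(450.7,71.8,18,-.485,1,300)])
E
```

```text
brass x 1.2240514833994505 29.656428158755162 y -21.56790126172857 21.775375893491958
red front 43.77334410731593 y -23.911253080573704 25.20489546825285
t 39.52 at [452.5  71.6  31.1] [-3.1414e+00 -1.0000e-03 -4.8550e-01] w 22.3
[0, 0, -0.03, -0.0017, 0.0007, 0.0131, 1]
```

carry_out(deltas=[0,0,0,-0.002,0.0006,0.008,1,0,0,0,0,0,0.004,1,0,0,0,0,0,0.002,1,0,0,0,0,0,0,1,0,0,0,0,0,0,1])

```text
clock: 40.15
eef_pos: [450.0, 72.2, 16.6]
tool_rot: [-3.141, -0.0, -0.486]
force: [-0.0, 0.5, -4.3]
width: 22.6
gripper_force: 59.4
```

carry_out(deltas=[0,0,0,0,0,0.0012,1,0,0,0,0,0,0.0008,1,0,0,0,0,0,0.0005,1,0,0,0,0,0,0,1])

```text
clock: 40.65
eef_pos: [449.8, 72.2, 14.0]
tool_rot: [3.142, 0.0, -0.485]
force: [-0.8, -0.2, -4.0]
width: 22.1
gripper_force: 59.4
```

carry_out(deltas=[0,0,0,0,0,0.0005,1,0,0,0,0,0,0.0005,1,0,0,0,0,0,0,1])

```text
clock: 41.02
eef_pos: [449.9, 72.3, 13.8]
tool_rot: [-3.14, -0.0, -0.486]
force: [-1.5, 0.3, 9.8]
width: 21.6
gripper_force: 60.8
```

Contact at the predicted height. I'll release and rise, then look at the result.

carry_out(deltas=[0,0,0,0,0,0,-0.2,0,0,0,0,0,0,-1,0,0,0,0,0,0,-1,0,0,0,0,0,0,-1,0,0,0,0,0,-0.02,-1,0,0,0,0,0,-0.05,-1,0,0,0,0,0,-0.05,-1,0,0,0,0,0,-0.05,-1,0,0,0,0,0,-0.05,-1,0,0,0,0,0,0,-1,0,0,0,0,0,0,-1])

```text
clock: 42.4
eef_pos: [449.2, 72.7, 232.5]
tool_rot: [-3.142, 0.001, -0.485]
force: [-1.3, 0.2, -0.3]
width: 85.6
gripper_force: 0.0
```

```bash
python3 - <<'E'
from st import *
c,im=snap(ctrl,"w27");plan(ctrl,[])
p=proj(c,(451,71,15));m=blob(im,COL["red"],p,70);print("red",*rect(c,m,15))
k=blob(im,COL["knob"],proj(c,(451,71,65)),25);print("knob",*rect(c,k,70))
b=blob(im,COL["brass"],proj(c,(451,71,40)),40);print("body",*rect(c,b,40))
a=[im[60:330]]
a=cv2.resize(im[40:320],(512,280))
cd=ctrl.calibration("side");u,v=proj(cd,(452,-10,30)).astype(int)
b=ctrl.get_image("side")[v-50:v+50,u-50:u+50,::-1];cv2.imwrite("pics/fin.png",np.hstack([a,cv2.resize(b,(280,280),interpolation=cv2.INTER_CUBIC)]))
E
```

```text
t 42.45 at [448.8  72.5 232.1] [ 3.1406e+00  1.9000e-03 -4.8520e-01] w 85.4
red [475.   58.5  48.9  34.6] 1.084
knob [451.9  70.9  23.   19.1] -0.486
body [449.7  72.   45.8  44.1] -0.486
```

View pics/fin.png

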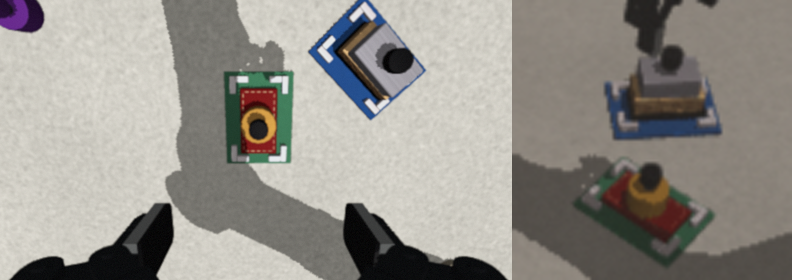

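The final picture shows the brass weight standing centred on the dark red panel in the green jig (258,126). In the blue jig (370,60) the panel, ply and steel stack is aligned, and the gripper is well clear.

```bash
python3 -c "
from cell import ctrl
print(ctrl.finish_job())"
```

```text
the job is handed in; nothing more can be done
None
```

The job is handed in after about 42 s of robot time: both jigs are set up as asked, each piece measured within about 2 mm of centre, both weights were set down gently, and the gripper is open and clear.

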